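Find the lead-glass lens cell by its weight and hold it up to the magnifier

TASK

Two lens cells that look the same lie in the two wooden cradles: one is glazed with plain glass, the other with much heavier lead glass. Lift each one clear in turn to judge its weight, set the lighter one back in the cradle it came from, and hold the heavier one up before the magnifier for inspection: on the robot's side of the lens, about 100 mm from it, centred on the lens, with a glass end facing the lens squarely. Finish while holding it still there in the gripper, without having knocked the magnifier or the other things on the shelf and without dropping or laying a cell anywhere else.

Things in the scene. Friction and masses are not known exactly. Their poses are not given: they have to be found in the camera images.
- cell_a: one of two lens cells that look exactly alike: aluminium barrel 56 mm in diameter, 44 mm long, glass window in a brass ring at each end. Origin at its centre; x axis = barrel axis (one looks through the glass along it). Starts lying level in cradle a. Weighs 0.24 to 0.62 kg, the heavier at least 0.26 kg more than the lighter; only lifting tells which
- cell_b: one of two lens cells that look exactly alike: aluminium barrel 56 mm in diameter, 44 mm long, glass window in a brass ring at each end. Origin at its centre; x axis = barrel axis (one looks through the glass along it). Starts lying level in cradle b. Weighs 0.24 to 0.62 kg, the heavier at least 0.26 kg more than the lighter; only lifting tells which
- cradle_a: wooden cradle fixed to the shelf, 40 mm long (x), 54 wide (y), 39 high, origin at the centre of its underside. A shallow 140 degree vee, 9 mm deep, runs along x in its top. A cell lies in it with its barrel axis along x and its centre 60 mm above the shelf: the widest part of the barrel is 21 mm above the cradle's top, free to be gripped across (along y)
- cradle_b: second cradle, same as cradle_a
- seat_a (a point): centre of a cell lying properly in cradle a, 60 mm above the shelf; axes as the cradle's
- seat_b (a point): the same for cradle b
- lens_mid (a point): centre of the magnifier lens, 205 mm above the shelf; lens 108 mm across in an upright black ring 126 mm outside, 18 mm thick. x = lens axis: level, square to the glass, pointing away from the robot to the viewer's side, so the part is held at about x = -100 mm; y level, along the cast arm to the post; z up
- swing_arm (a joint): angle of the cast swing arm on its post, rad; 0 with the arm along world y and the lens axis along world x, growing anticlockwise from above. Lens centre 200 mm from the post axis, on its -y side; arm 100 to 140 mm above the shelf, post 170 mm high. Stiff, stays put; already set for viewing, not to be moved
- bolt_0: first of two grimy stainless hex bolts standing on their heads, 50 mm high, head 27 mm across; loose, to be left alone. Origin at the centre of its underside
- bolt_1: second hex bolt, same as bolt_0; loose, to be left alone. Origin at the centre of its underside
- bezel: brass viewport bezel lying flat, a ring 88 mm outside, 60 mm inside, 11 mm high; loose, to be left alone. Origin at the centre of its underside
- gasket: copper gasket lying flat, a ring 82 mm outside, 64 mm inside, 4 mm high; loose, to be left alone. Origin at the centre of its underside
- wrench: bent steel open-end wrench lying flat, about 220 mm long, 7 mm high; loose, to be left alone. Origin at the middle of the bend, on the underside
- grease_jar: small white jar with steel cap, 54 mm across, 45 mm high; loose, to be left alone. Origin at the centre of its underside
- blank_flange: stainless blank flange lying flat, 70 mm across, 12 mm high; loose, to be left alone. Origin at the centre of its underside
Mind the look-alikes: they are no part of the job. Leave any blue or purple look-alike of the cell_b alone.

How it is judged:
By the outcome, as a careful person would: the job done as asked, in the order asked, and still so for the second after the job is handed in, while the arm keeps its last pose, push and grip.
It also fails if it takes over 67 s, if anything falls off the work surface, if the arm or the gripper's body presses on something with over 40 N, if the wrist force passes 120 N, or if a joint passes its speed limit or range.

ROBOT

A 6-joint arm with a two-finger parallel gripper is mounted at the origin on the work surface. World frame = base frame: x ahead of the robot, y to its left, z up, the work surface at z = 0. Lengths are in mm, angles in rad, forces in N, time in s.
With the tool pointing down it reaches from about 350 to 875 mm from the base axis. Payload 4.2 kg.
Tool frame: the origin (TCP) lies midway between the tips of the shut fingers; the grasp point (between the pads) lies 19 mm behind it; z points along the fingers, y is the line along which they close (so a half turn about z gives the same grasp; the last joint's range is limited). The gripper opens to 85 mm and grips with 20 to 120 N. Pads are 22 mm wide; open, the fingers measure 114 mm over their backs; the gripper's body (76 mm by 85 mm) begins 54 mm behind the grasp point. The pads swing forward as they close: fully open they stand 13 mm farther back than shut.
Start: joints at [-0.889, 0.385, 0.008, 0, -1.194, -0.259], TCP at [256.46, -569.937, 231.312] pointing down, gripper open.
Joint ranges: [-3.14, 3.14], [-1.21, 2.06], [-1.07, 1.41], [-3.16, 2.05], [-2.99, -0.16], [-3.1, 3.1]. Speed limits (rad/s): [2.79, 2.79, 3.14, 3.14, 3.14, 3.14].

INTERFACE

Orientations are given as a unit quaternion [x, y, z, w].
In Python, from bench import arm gives the robot as it stands. The module is installed in compiled form; this text tells all that it offers.
- The arm moves only by the shell command python3 -m handwheel 'ROWS' [OPENING]. ROWS is JSON, a list of rows, each an object of numbers: "x", "y", "z": the shift along the world's x, y, z each as a share of 20 cm, from -1 to 1; "ax", "ay", "az": the turn, a rotation vector about the world's x, y, z each as a share of 90 degrees, from -1 to 1. In form: [{"x": .., "y": .., "z": .., "ax": .., "ay": .., "az": ..}, ...]. A call has exactly 8 rows; each row shifts and turns the commanded pose from where the row before left it; what a row does not reach is not made up. A row lasts 1/10 s, in which the tool goes at most 50 mm and 8.59 degrees, less where a joint would pass 70% of its speed; a pose out of reach is approached as far as the arm can. A call with a number of a shift or a turn outside -1 to 1 is refused whole. A call with a gripper value outside its range is refused whole. OPENING is the opening, from -1 (shut) to 1 (fully open), set as the call begins (- or left out, the last holds). The fingers move at their own pace and stop on an object; the grip force is fixed at half the most. Time passes only in rows, so rows that do not move let the fingers close, or fill a call up. It gives the time, the measured TCP pose, the force, the opening and the grip force at its end, in the units of the state.
- arm.read_state(): the state, without advancing time (a new reading comes with each control period).
- arm.get_image(name): name is "scene" or "top" or "wrist"; returns the picture (384x512x3 uint8, red, green, blue); there is no depth.
- arm.camera_params(name): a dict with "K" (3x3 intrinsics, pixels), "position" and "orientation" of the camera in the world. Camera axes: x right, y down, z forward; pixel columns grow to the right and rows downward; lengths in mm; the calibration is good to about 2 mm. A picture is of the moment at which its call begins: read the wrist's pose just before it. camera_params takes no time and is no camera call; for the wrist camera it gives the pose at the moment of the call.
- arm.job_done(): hands the job in; it is judged then, once.
The state is a dict: "clock": time; "joints": joint angles; "joint_vel": joint speeds; "joint_efforts": joint torques, N m; "position": TCP position; "ee_rot": TCP orientation; "contact_force": force on the tool from outside, world axes, zero at the start; "wrist_torque": the same for the moment, N m; "gripper_width": finger opening in mm; "grasp_force": force on a finger pad.
Only numpy, scipy, OpenCV 4.12 (cv2) and the standard library are available. Lean on these libraries where they do the work, as an engineer would, in place of code of your own. Each camera call takes 0.05 s, during which the arm holds its last target. There are 200 camera calls.

## Working session

There is one attempt and no reset: what is moved stays moved. The work goes in short steps, Python scripts to look and compute and a shell command to move; the robot and the scene stay as the last step left them, time stands still between calls to the robot, and variables do not carry over. Pictures are saved under pics/ and viewed, at most 10 in all, crops included, and the job is handed in when it is done.

```bash
mkdir -p pics
cat > h.py <<'E'
import numpy as np, cv2
from bench import arm
from scipy.spatial.transform import Rotation as R
def params(n):
    p=arm.camera_params(n); o=p["orientation"]
    o=np.array(o); M=R.from_quat(o).as_matrix() if o.size==4 else o.reshape(3,3)
    return np.array(p["K"]).reshape(3,3),np.array(p["position"]),M
def ray(p,u,v):
    K,t,M=p; d=M@np.linalg.solve(K,[u,v,1.]); return t,d/np.linalg.norm(d)
def onz(p,u,v,z):
    t,d=ray(p,u,v); return t+d*(z-t[2])/d[2]
def tri(rays):
    A=np.zeros((3,3));b=np.zeros(3)
    for t,d in rays:
        P=np.eye(3)-np.outer(d,d);A+=P;b+=P@t
    x=np.linalg.solve(A,b); return x,[np.linalg.norm((np.eye(3)-np.outer(d,d))@(x-t)) for t,d in rays]
def proj(p,X):
    K,t,M=p; c=K@(M.T@(np.array(X)-t)); return c[:2]/c[2]
E
python3 - <<'E'
from h import *
print(arm.read_state())
for n in ("scene","top","wrist"):
    print(n,params(n)); im=arm.get_image(n); cv2.imwrite(f"pics/{n}0.png",im[...,::-1])
a=cv2.imread("pics/scene0.png");b=cv2.imread("pics/top0.png")
cv2.imwrite("pics/s1.png",cv2.resize(a,(800,600),interpolation=cv2.INTER_CUBIC))
cv2.imwrite("pics/t1.png",cv2.resize(b,(800,600),interpolation=cv2.INTER_CUBIC))
E
```

```text
{'clock': 0.0, 'joints': array([-8.89384644e-01,  3.85542552e-01,  6.63913811e-03, -5.15026211e-04,
       -1.19399258e+00, -2.58612481e-01]), 'joint_vel': array([-0.00028195, -0.0006908 ,  0.00124304, -0.00100499, -0.00045848,
       -0.00088155]), 'joint_efforts': array([-2.44878529e-04, -3.92285228e+01,  1.88398486e+01,  4.18628454e+00,
       -4.67017599e-03, -8.67783179e-07]), 'position': array([ 256.23853171, -569.42292518,  230.23286464]), 'ee_rot': array([-2.09735537e-01,  9.77757559e-01,  1.04439389e-03, -2.62073669e-04]), 'contact_force': array([ 0.33464544, -0.38455428, -0.41249077]), 'wrist_torque': array([-0.04224627,  0.01424341, -0.03608141]), 'grasp_force': 0.0, 'gripper_width': 85.42664474741012}
scene (array([[436.78480348,   0.        , 250.22664491],
       [  0.        , 436.78480348, 185.22724234],
       [  0.        ,   0.        ,   1.        ]]), array([ 913.28511915, -451.62144846,  933.38244245]), array([[ 0.7844054 ,  0.48649221, -0.38475122],
       [ 0.62004221, -0.59904779,  0.50664524],
       [ 0.0159946 , -0.63597726, -0.77154203]]))
top (array([[478.16526538,   0.        , 253.76936455],
       [  0.        , 478.16526538, 189.61587314],
       [  0.        ,   0.        ,   1.        ]]), array([ 345.39311588,   43.93904043, 1584.24409541]), array([[ 1.70066079e-03, -9.92056608e-01,  1.25780736e-01],
       [-9.99983230e-01, -9.90797446e-04,  5.70600189e-03],
       [-5.53605365e-03, -1.25788330e-01, -9.92041656e-01]]))
wrist (array([[268.48527802,   0.        , 256.73616807],
       [  0.        , 268.48527802, 190.15851   ],
       [  0.        ,   0.        ,   1.        ]]), array([ 194.16588239, -598.83735225,  371.96402018]), array([[-0.41063657,  0.8787458 ,  0.24327643],
       [ 0.91179617,  0.39507306,  0.11200454],
       [ 0.00231156,  0.26781168, -0.96346851]]))
```

View pics/s1.png

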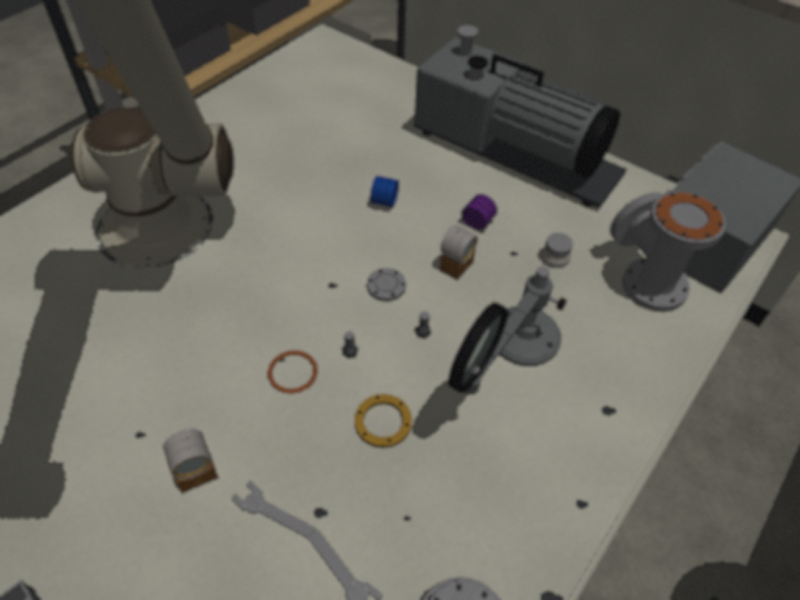

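View pics/t1.png

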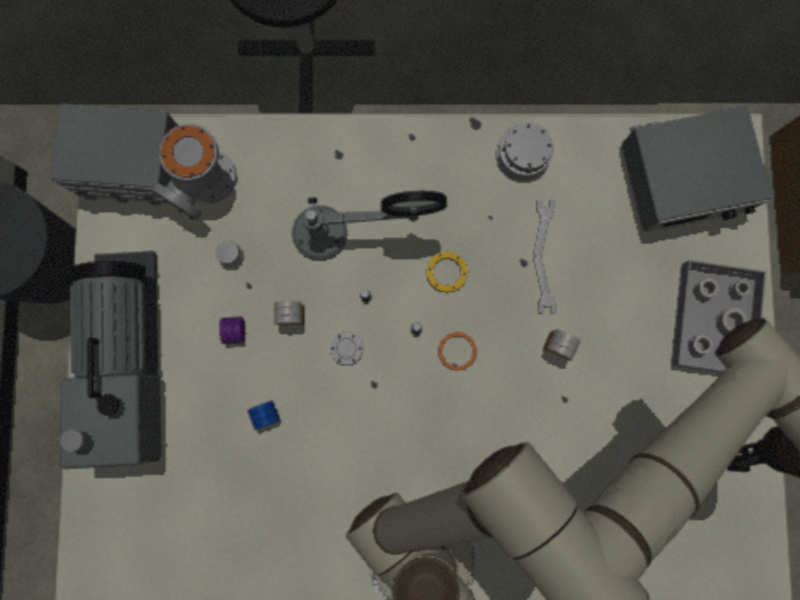

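The scene picture (800x600) shows grey cells in wooden cradles at (190,455) and (458,245), with the top view matching at (562,343) and (289,313). Blue (384,191) and purple (479,211) are the look-alikes and stay untouched. The magnifier ring is at scene (480,346), top (414,204). I'll confirm with an enlarged crop.

Run:
```python
from h import *
s=cv2.imread("pics/scene0.png");t=cv2.imread("pics/top0.png")
def c(im,u,v,w=66,k=6):
    h=w*3//4
    x,y=int(u-w/2),int(v-h/2); print(x,y)
    return cv2.resize(im[y:y+h,x:x+w],(400,300),interpolation=cv2.INTER_CUBIC)
a=np.vstack([np.hstack([c(s,122,294),c(s,293,160)]),np.hstack([c(t,360,220),c(t,185,200)])])
cv2.imwrite("pics/crop1.png",a)
```

```text
89 269
260 135
327 195
152 175
```

View pics/crop1.png

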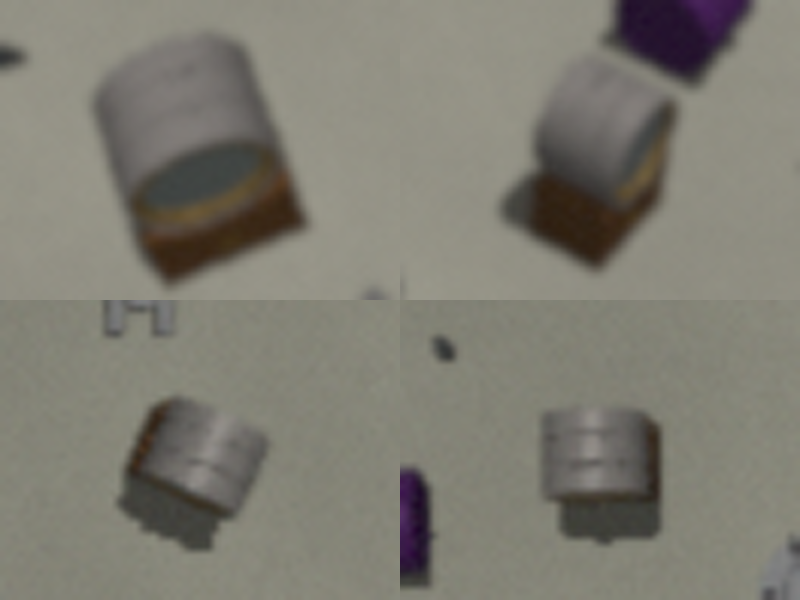

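Run:
```python
from h import *
S=params("scene");T=params("top")
for n,s,t in (("P",(119.6,289.8),(360.1,219.9)),("Q",(293.1,154.8),(183.6,199.5))):
    X,r=tri([ray(S,*s),ray(T,*t)]); print(n,X.round(1),np.round(r,1))
    best=onz(T,*t,60); print(best.round(1),onz(S,*s,60).round(1))
# axis from scene far/near ends
def f(c,x0,y0): return (x0+(c[0]+.5)/6.06-.5, y0+(c[1]+.5)/6.122-.5)
for a,b,x0,y0 in (((170,77),(206,183),89,269),((165,100),(242,149),260,135)):
    d=onz(S,*f(b,x0,y0),60)-onz(S,*f(a,x0,y0),60); print(np.linalg.norm(d),np.degrees(np.arctan2(d[1],d[0])))
s=cv2.imread("pics/scene0.png");t=cv2.imread("pics/top0.png")
def c(im,u,v,w,W,H):
    h=w*H//W
    x,y=int(u-w/2),int(v-h/2); print(x,y,W/w,H/h)
    return cv2.resize(im[y:y+h,x:x+w],(W,H),interpolation=cv2.INTER_CUBIC)
cv2.imwrite("pics/crop2.png",np.vstack([c(s,323,212,100,800,320),c(t,243,140,128,800,280)]))
```

```text
P [ 441.7 -285.2   62.9] [0.2 0.2]
[ 441.8 -286.    60. ] [ 440.3 -284.4   60. ]
Q [505.5 276.4  66.6] [0.4 0.4]
[506.5 277.7  60. ] [502.1 281.6  60. ]
45.066022349669936 -24.80514816420815
44.60740956497723 -3.604106077693364
273 192 8.0 8.0
179 118 6.25 6.363636363636363
```

View pics/crop2.png

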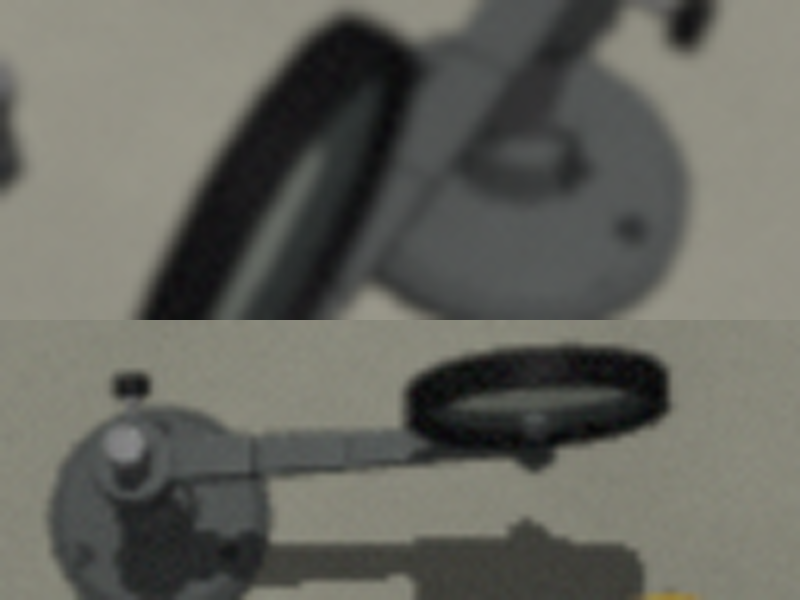

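The crop confirms the wooden-cradled grey cells are the ones. The magnifier ring hull in the top crop spans x 405–668, y 345–447, and the arm runs about 4° off world y. I'll find the ring centre and angle by mask.

Run:
```python
from h import *
from scipy.optimize import least_squares
S=params("scene");T=params("top"); H={}
for n,(u,v) in (("scene",(310,220)),("top",(264,130))):
    g=cv2.imread(f"pics/{n}0.png").max(2)
    m=np.zeros_like(g); m[v-45:v+45,u-35:u+35]=(g[v-45:v+45,u-35:u+35]<52)
    k,l,st,_=cv2.connectedComponentsWithStats(m)
    i=1+np.argmax(st[1:,4]); print(n,st[i])
    p=np.argwhere(l==i)[:,::-1].astype(np.int32); H[n]=cv2.convexHull(p)[:,0].astype(np.float32)
def model(q):
    x,y,z,th=q; a=np.linspace(0,2*np.pi,120); ax=np.array([np.cos(th),np.sin(th),0]);e=np.array([-np.sin(th),np.cos(th),0])
    return np.vstack([np.array([x,y,z])+s*9*ax+63*(np.cos(a)[:,None]*e+np.sin(a)[:,None]*[0,0,1]) for s in(-1,1)])
def res(q,pr=False):
    out=[];X=model(q)
    for n,P in (("scene",S),("top",T)):
        h=cv2.convexHull(np.array([proj(P,x) for x in X],np.float32))
        a=np.linspace(0,np.pi,12,endpoint=False)
        for d in np.c_[np.cos(a),np.sin(a)]:
            A=h[:,0]@d;B=H[n]@d; out+=[A.max()-B.max()-.5,A.min()-B.min()+.5]
    return np.array(out)
t,d=ray(T,264.5,129.5)
r=least_squares(res,[*onz(T,264.5,129.5,205),.06],loss="soft_l1",x_scale=[1,1,1,.02]); print(r.x, np.abs(r.fun).mean(),np.abs(r.fun).max())
r2=least_squares(lambda q:res([q[0],q[1],205,q[2]]),[*r.x[:2],.06],loss="soft_l1",x_scale=[1,1,.02]); print(r2.x)
# post cap
print("post",onz(T,179+125.5/6.25-.5,118+120/6.364-.5,170))
print("tri", tri([ray(S,*H["scene"].mean(0)),ray(T,264.5,129.5)]))
```

```text
scene [287 195  39  57 879]
top [244 123  42  18 470]
[6.99362427e+02 2.04431536e+01 2.04983573e+02 6.14582337e-02] 1.0294440282627375 3.6596484065687633
[6.99362427e+02 2.04431536e+01 6.00000000e-02]
post [686.99559568 219.35861817 170.        ]
tri (array([698.4954213 ,  19.48433466, 203.42600664]), [np.float64(1.5354652155190176), np.float64(1.535465215519084)])
```

Lens centre is (699,20,205) with axis angle 0.06, matching post + 200 mm. The cells are at about P (442,-285,63), yaw -24.5°, and Q (506,277,66), yaw about -3°. Moving above P.

```bash
python3 -m handwheel '[{"x":0.115,"y":0.177,"z":-0.019,"az":-0.068},{"x":0.115,"y":0.177,"z":-0.019,"az":-0.068},{"x":0.115,"y":0.177,"z":-0.019,"az":-0.068},{"x":0.115,"y":0.177,"z":-0.019,"az":-0.068},{"x":0.115,"y":0.177,"z":-0.019,"az":-0.068},{"x":0.115,"y":0.177,"z":-0.019,"az":-0.068},{"x":0.115,"y":0.177,"z":-0.019,"az":-0.068},{"x":0.115,"y":0.177,"z":-0.019,"az":-0.068}]' 1
python3 - <<'E'
from h import *
import time
W=params("wrist"); im=arm.get_image("wrist"); np.savez("w1.npz",K=W[0],t=W[1],M=W[2])
s=arm.read_state(); print(s["clock"],s["position"],s["joints"],R.from_quat(s["ee_rot"]).as_matrix().round(3))
print("cell proj",proj(W,[442,-285.5,60]))
cv2.imwrite("pics/w1.png",cv2.resize(im[...,::-1],(800,600),interpolation=cv2.INTER_CUBIC))
E
```

```text
0.2 [ 256.31029869 -569.6306886   230.64305773] [-8.89408721e-01  3.85238277e-01  7.13477995e-03 -2.96196474e-04
 -1.19401302e+00 -2.58619583e-01] [[-0.912 -0.41  -0.001]
 [-0.41   0.912  0.001]
 [ 0.     0.001 -1.   ]]
cell proj [381.02222403 365.06958742]invalid input at $[0]: expected keys x, y, z, ax, ay, az
```

View pics/w1.png

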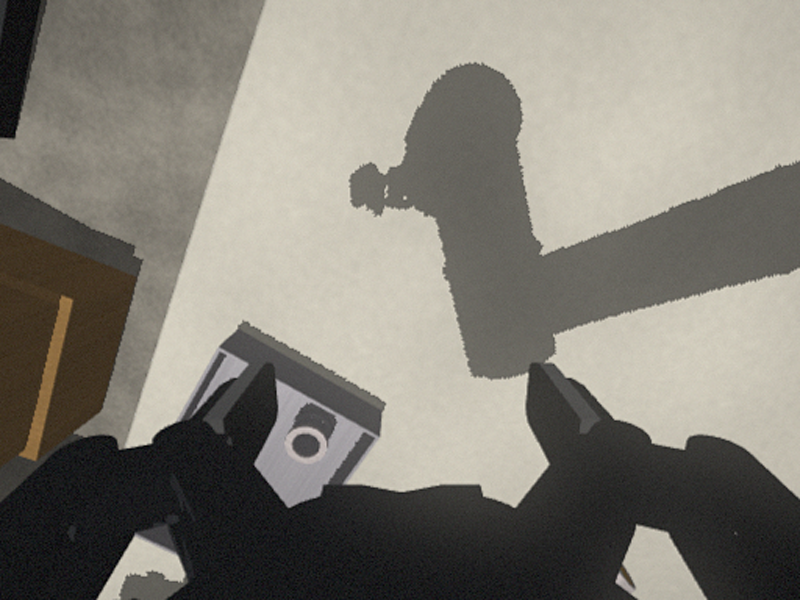

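The move was refused because all keys are needed. The picture only shows the tray with a grey block and the gripper fingers (tips at (270,365) and (535,365)), so nothing has moved yet.

```bash
python3 -m handwheel '[{"x":0.115,"y":0.177,"z":-0.019,"ax":0,"ay":0,"az":-0.068},{"x":0.115,"y":0.177,"z":-0.019,"ax":0,"ay":0,"az":-0.068},{"x":0.115,"y":0.177,"z":-0.019,"ax":0,"ay":0,"az":-0.068},{"x":0.115,"y":0.177,"z":-0.019,"ax":0,"ay":0,"az":-0.068},{"x":0.115,"y":0.177,"z":-0.019,"ax":0,"ay":0,"az":-0.068},{"x":0.115,"y":0.177,"z":-0.019,"ax":0,"ay":0,"az":-0.068},{"x":0.115,"y":0.177,"z":-0.019,"ax":0,"ay":0,"az":-0.068},{"x":0.115,"y":0.177,"z":-0.019,"ax":0,"ay":0,"az":-0.068}]' 1
cat > look.py <<'E'
from h import *
import sys
n=sys.argv[1]; g=eval(sys.argv[2])
W=params("wrist"); im=arm.get_image("wrist")
s=arm.read_state(); m=R.from_quat(s["ee_rot"]).as_matrix()
print(s["clock"],s["position"].round(1),s["joints"].round(3),"tool y yaw",np.degrees(np.arctan2(m[1,1],m[0,1])).round(2),"z",m[:,2].round(3))
np.savez(n+".npz",K=W[0],t=W[1],M=W[2]); print("cell proj x1.5625",proj(W,g)*1.5625)
cv2.imwrite(f"pics/{n}.png",cv2.resize(im[...,::-1],(800,600),interpolation=cv2.INTER_CUBIC))
E
python3 look.py w2 "[442,-285.5,60]"
```

```text
clock: 1.0
position: [441.0, -285.1, 200.8]
ee_rot: [0.216, 0.976, 0.0, 0.0]
contact_force: [0.2, -0.5, 0.3]
gripper_width: 85.6
grasp_force: 0.0
1.05 [ 443.6 -281.5  200.2] [-0.257  0.242 -0.282 -0.002 -1.046 -1.749] tool y yaw 65.02 z [ 0.001  0.001 -1.   ]
cell proj x1.5625 [402.96377531 283.39625852]
```

View pics/w2.png

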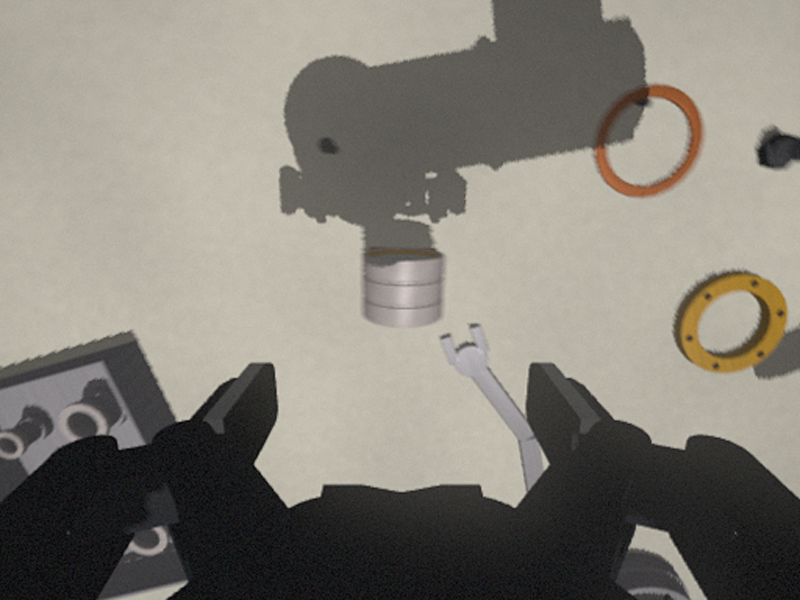

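The wrist view shows the cell's barrel spanning x 362–443, y 248–325, centred near (403,287) against a predicted (403,283). The sides are upright, so the grip line is square to the axis. Descending.

```bash
python3 -m handwheel '[{"x":0.002,"y":0.001,"z":-0.1,"ax":0,"ay":0,"az":0},{"x":0.002,"y":0.001,"z":-0.1,"ax":0,"ay":0,"az":0},{"x":0.002,"y":0.001,"z":-0.1,"ax":0,"ay":0,"az":0},{"x":0.002,"y":0.001,"z":-0.1,"ax":0,"ay":0,"az":0},{"x":0,"y":0,"z":-0.1,"ax":0,"ay":0,"az":0},{"x":0,"y":0,"z":-0.1,"ax":0,"ay":0,"az":0},{"x":0,"y":0,"z":-0.1,"ax":0,"ay":0,"az":0},{"x":0,"y":0,"z":0,"ax":0,"ay":0,"az":0}]' 1
python3 -m handwheel '[{"x":0,"y":0,"z":-0.05,"ax":0,"ay":0,"az":0},{"x":0,"y":0,"z":-0.05,"ax":0,"ay":0,"az":0},{"x":0,"y":0,"z":-0.025,"ax":0,"ay":0,"az":0},{"x":0,"y":0,"z":0,"ax":0,"ay":0,"az":0},{"x":0,"y":0,"z":0,"ax":0,"ay":0,"az":0},{"x":0,"y":0,"z":0,"ax":0,"ay":0,"az":0},{"x":0,"y":0,"z":0,"ax":0,"ay":0,"az":0},{"x":0,"y":0,"z":0,"ax":0,"ay":0,"az":0}]' 1
```

```text
clock: 1.85
position: [440.0, -285.2, 58.3]
ee_rot: [0.214, 0.977, 0.0, -0.003]
contact_force: [-1.1, -0.2, 0.0]
gripper_width: 85.4
grasp_force: 0.0
clock: 2.65
position: [442.2, -286.0, 36.2]
ee_rot: [0.214, 0.977, -0.0, 0.0]
contact_force: [-0.8, 0.2, -1.1]
gripper_width: 85.5
grasp_force: 0.0
```

Check from close by before gripping.

```bash
python3 look.py w3 "[442,-285.5,60]"
```

```text
2.7 [ 442.2 -286.    36.1] [-0.266  0.45  -0.469 -0.    -0.651 -1.737] tool y yaw 65.27 z [ 0. -0. -1.]
cell proj x1.5625 [406.40507855 402.97346751]
```

View pics/w3.png

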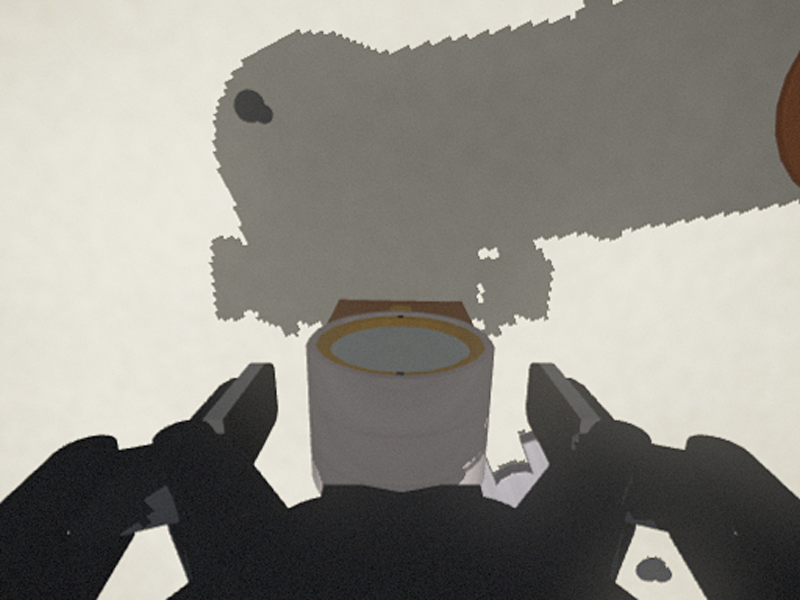

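The cell (307–493) sits centred between the fingers (275–528), and its near window centre is at (400,348). Gripping.

```bash
python3 - <<'E'
from h import *
z=np.load("w3.npz");W=(z["K"],z["t"],z["M"])
p=onz(W,400/1.5625,347/1.5625,60); print(p); ax=np.array([np.cos(np.radians(-24.8)),np.sin(np.radians(-24.8)),0]); print(p+22*ax)
E
python3 -m handwheel '[{"x":0,"y":0,"z":0,"ax":0,"ay":0,"az":0},{"x":0,"y":0,"z":0,"ax":0,"ay":0,"az":0},{"x":0,"y":0,"z":0,"ax":0,"ay":0,"az":0},{"x":0,"y":0,"z":0,"ax":0,"ay":0,"az":0},{"x":0,"y":0,"z":0,"ax":0,"ay":0,"az":0},{"x":0,"y":0,"z":0,"ax":0,"ay":0,"az":0},{"x":0,"y":0,"z":0,"ax":0,"ay":0,"az":0},{"x":0,"y":0,"z":0,"ax":0,"ay":0,"az":0}]' -1
```

```text
[ 424.05082213 -279.4378013    60.        ]
[ 444.02192666 -288.66574712   60.        ]
clock: 3.5
position: [442.3, -286.3, 36.4]
ee_rot: [0.214, 0.977, -0.0, 0.0]
contact_force: [-1.2, -1.9, 5.9]
gripper_width: 54.7
grasp_force: 63.2
```

```bash
python3 -m handwheel '[{"x":0,"y":0,"z":0.03,"ax":0,"ay":0,"az":0},{"x":0,"y":0,"z":0.06,"ax":0,"ay":0,"az":0},{"x":0,"y":0,"z":0.09,"ax":0,"ay":0,"az":0},{"x":0,"y":0,"z":0.09,"ax":0,"ay":0,"az":0},{"x":0,"y":0,"z":0.06,"ax":0,"ay":0,"az":0},{"x":0,"y":0,"z":0.03,"ax":0,"ay":0,"az":0},{"x":0,"y":0,"z":0,"ax":0,"ay":0,"az":0},{"x":0,"y":0,"z":0,"ax":0,"ay":0,"az":0}]'
python3 -m handwheel '[{"x":0,"y":0,"z":0,"ax":0,"ay":0,"az":0},{"x":0,"y":0,"z":0,"ax":0,"ay":0,"az":0},{"x":0,"y":0,"z":0,"ax":0,"ay":0,"az":0},{"x":0,"y":0,"z":0,"ax":0,"ay":0,"az":0},{"x":0,"y":0,"z":0,"ax":0,"ay":0,"az":0},{"x":0,"y":0,"z":0,"ax":0,"ay":0,"az":0},{"x":0,"y":0,"z":0,"ax":0,"ay":0,"az":0},{"x":0,"y":0,"z":0,"ax":0,"ay":0,"az":0}]'
python3 -m handwheel '[{"x":0,"y":0,"z":0,"ax":0,"ay":0,"az":0},{"x":0,"y":0,"z":0,"ax":0,"ay":0,"az":0},{"x":0,"y":0,"z":0,"ax":0,"ay":0,"az":0},{"x":0,"y":0,"z":0,"ax":0,"ay":0,"az":0},{"x":0,"y":0,"z":0,"ax":0,"ay":0,"az":0},{"x":0,"y":0,"z":0,"ax":0,"ay":0,"az":0},{"x":0,"y":0,"z":0,"ax":0,"ay":0,"az":0},{"x":0,"y":0,"z":0,"ax":0,"ay":0,"az":0}]'
python3 - <<'E'
from h import *
s=arm.read_state(); print(s["joint_efforts"].round(2), s["wrist_torque"])
E
```

```text
clock: 4.3
position: [441.5, -285.6, 107.3]
ee_rot: [0.214, 0.977, 0.0, -0.001]
contact_force: [0.4, 0.6, -2.4]
gripper_width: 54.5
grasp_force: 63.7
clock: 5.1
position: [442.1, -285.9, 108.0]
ee_rot: [0.214, 0.977, -0.0, 0.0]
contact_force: [0.1, 0.2, -2.5]
gripper_width: 54.4
grasp_force: 63.7
clock: 5.9
position: [442.1, -285.9, 107.9]
ee_rot: [0.214, 0.977, -0.0, 0.0]
contact_force: [-0.2, 0.6, -2.8]
gripper_width: 55.0
grasp_force: 63.7
[ -0.   -34.66  15.73   3.62  -0.    -0.  ] [-0.0129528   0.03104425  0.05342988]
```

P weighs about 2.6 N, roughly 0.26 kg, so it is the light one. Setting it back gently.

```bash
python3 -m handwheel '[{"x":0,"y":0,"z":-0.04,"ax":0,"ay":0,"az":0},{"x":0,"y":0,"z":-0.08,"ax":0,"ay":0,"az":0},{"x":0,"y":0,"z":-0.09,"ax":0,"ay":0,"az":0},{"x":0,"y":0,"z":-0.08,"ax":0,"ay":0,"az":0},{"x":0,"y":0,"z":-0.04,"ax":0,"ay":0,"az":0},{"x":0,"y":0,"z":-0.015,"ax":0,"ay":0,"az":0},{"x":0,"y":0,"z":-0.01,"ax":0,"ay":0,"az":0},{"x":0,"y":0,"z":0,"ax":0,"ay":0,"az":0}]'
python3 -m handwheel '[{"x":0,"y":0,"z":-0.005,"ax":0,"ay":0,"az":0},{"x":0,"y":0,"z":0,"ax":0,"ay":0,"az":0},{"x":0,"y":0,"z":0,"ax":0,"ay":0,"az":0},{"x":0,"y":0,"z":0,"ax":0,"ay":0,"az":0},{"x":0,"y":0,"z":0,"ax":0,"ay":0,"az":0},{"x":0,"y":0,"z":0,"ax":0,"ay":0,"az":0},{"x":0,"y":0,"z":0,"ax":0,"ay":0,"az":0},{"x":0,"y":0,"z":0,"ax":0,"ay":0,"az":0}]'
```

```text
clock: 6.7
position: [442.4, -286.1, 37.2]
ee_rot: [0.214, 0.977, -0.0, 0.0]
contact_force: [-0.0, 0.0, -2.1]
gripper_width: 54.5
grasp_force: 63.7
clock: 7.5
position: [442.7, -286.2, 36.6]
ee_rot: [0.214, 0.977, -0.0, 0.001]
contact_force: [0.1, 0.6, 5.2]
gripper_width: 55.0
grasp_force: 64.2
```

```bash
python3 -m handwheel '[{"x":0,"y":0,"z":0,"ax":0,"ay":0,"az":0},{"x":0,"y":0,"z":0,"ax":0,"ay":0,"az":0},{"x":0,"y":0,"z":0,"ax":0,"ay":0,"az":0},{"x":0,"y":0,"z":0,"ax":0,"ay":0,"az":0},{"x":0,"y":0,"z":0,"ax":0,"ay":0,"az":0},{"x":0,"y":0,"z":0,"ax":0,"ay":0,"az":0},{"x":0,"y":0,"z":0,"ax":0,"ay":0,"az":0},{"x":0,"y":0,"z":0,"ax":0,"ay":0,"az":0}]' 1
python3 -m handwheel '[{"x":0,"y":0,"z":0.05,"ax":0,"ay":0,"az":0},{"x":0,"y":0,"z":0.1,"ax":0,"ay":0,"az":0},{"x":0,"y":0,"z":0.15,"ax":0,"ay":0,"az":0},{"x":0,"y":0,"z":0.2,"ax":0,"ay":0,"az":0},{"x":0,"y":0,"z":0.2,"ax":0,"ay":0,"az":0},{"x":0,"y":0,"z":0.1,"ax":0,"ay":0,"az":0},{"x":0,"y":0,"z":0.02,"ax":0,"ay":0,"az":0},{"x":0,"y":0,"z":0,"ax":0,"ay":0,"az":0}]'
python3 look.py w4 "[442,-285.5,60]"
```

```text
clock: 8.3
position: [442.1, -285.9, 35.9]
ee_rot: [0.214, 0.977, 0.0, 0.0]
contact_force: [-0.6, 0.2, 0.3]
gripper_width: 85.9
grasp_force: 0.0
clock: 9.1
position: [442.0, -285.8, 200.7]
ee_rot: [0.214, 0.977, 0.0, 0.001]
contact_force: [0.1, 1.1, 0.3]
gripper_width: 85.3
grasp_force: 0.0
9.15 [ 441.5 -285.6  199.4] [-2.660e-01  2.440e-01 -2.820e-01 -1.000e-03 -1.046e+00 -1.737e+00] tool y yaw 65.25 z [-0.001  0.001 -1.   ]
cell proj x1.5625 [403.17780554 281.48162281]
```

```bash
python3 -m handwheel '[{"x":0.021,"y":0.1,"z":0,"ax":0,"ay":0,"az":0.017},{"x":0.021,"y":0.2,"z":0,"ax":0,"ay":0,"az":0.017},{"x":0.021,"y":0.2,"z":0,"ax":0,"ay":0,"az":0.017},{"x":0.021,"y":0.2,"z":0,"ax":0,"ay":0,"az":0.017},{"x":0.021,"y":0.2,"z":0,"ax":0,"ay":0,"az":0.017},{"x":0.021,"y":0.2,"z":0,"ax":0,"ay":0,"az":0.017},{"x":0.021,"y":0.2,"z":0,"ax":0,"ay":0,"az":0.017},{"x":0.021,"y":0.2,"z":0,"ax":0,"ay":0,"az":0.017}]'
python3 -m handwheel '[{"x":0.021,"y":0.2,"z":0,"ax":0,"ay":0,"az":0.017},{"x":0.021,"y":0.2,"z":0,"ax":0,"ay":0,"az":0.017},{"x":0.021,"y":0.2,"z":0,"ax":0,"ay":0,"az":0.017},{"x":0.021,"y":0.2,"z":0,"ax":0,"ay":0,"az":0.017},{"x":0.021,"y":0.2,"z":0,"ax":0,"ay":0,"az":0.017},{"x":0.021,"y":0.2,"z":0,"ax":0,"ay":0,"az":0.017},{"x":0.021,"y":0.2,"z":0,"ax":0,"ay":0,"az":0.017},{"x":0.021,"y":0.12,"z":0,"ax":0,"ay":0,"az":0.017}]'
python3 -m handwheel '[{"x":0,"y":0,"z":0,"ax":0,"ay":0,"az":0},{"x":0,"y":0,"z":0,"ax":0,"ay":0,"az":0},{"x":0,"y":0,"z":0,"ax":0,"ay":0,"az":0},{"x":0,"y":0,"z":0,"ax":0,"ay":0,"az":0},{"x":0,"y":0,"z":0,"ax":0,"ay":0,"az":0},{"x":0,"y":0,"z":0,"ax":0,"ay":0,"az":0},{"x":0,"y":0,"z":0,"ax":0,"ay":0,"az":0},{"x":0,"y":0,"z":0,"ax":0,"ay":0,"az":0}]'
python3 look.py w5 "[505.5,277,60]"
python3 - <<'E'
from h import *
a=cv2.imread("pics/w5.png")[130:430,200:600];b=cv2.imread("pics/w4.png")[130:430,200:600]
cv2.imwrite("pics/w45.png",np.hstack([b,a]))
E
```

```text
clock: 9.95
position: [474.5, 15.4, 198.2]
ee_rot: [0.108, 0.994, -0.001, -0.002]
contact_force: [0.6, -0.2, 0.8]
gripper_width: 85.6
grasp_force: 0.0
clock: 10.75
position: [508.5, 320.1, 197.4]
ee_rot: [0.001, 1.0, -0.001, -0.001]
contact_force: [-0.0, 0.0, -0.5]
gripper_width: 85.2
grasp_force: 0.0
clock: 11.55
position: [509.3, 317.9, 200.1]
ee_rot: [0.002, 1.0, 0.0, 0.0]
contact_force: [0.9, -0.4, 0.3]
gripper_width: 85.0
grasp_force: 0.0
11.6 [509.3 318.  200. ] [ 0.828  0.366 -0.102  0.    -1.102 -2.403] tool y yaw 89.74 z [ 0.  0. -1.]
cell proj x1.5625 [343.31012705 277.86838433]
```

View pics/w45.png

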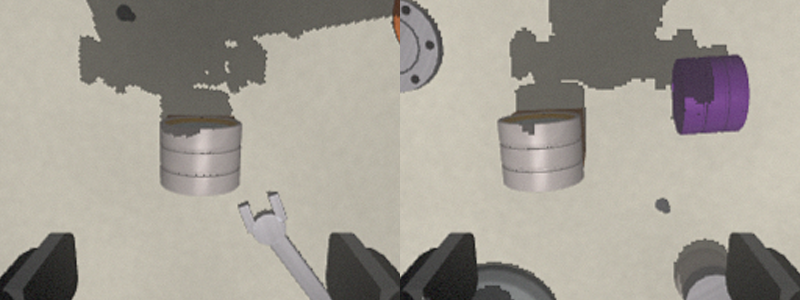

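P is back properly in its cradle (left half, barrel 160–241). Q (right half, barrel 498–583) is off to the left because I overshot y by about 41 mm. Working out the correction.

Run:
```python
from h import *
def L(n): z=np.load(n+".npz"); return z["K"],z["t"],z["M"]
W=L("w5")
f=lambda W,u,v,z=60: onz(W,u/1.5625,v/1.5625,z)
for z in (60,70):
    a=f(W,338.5,246.5,z);b=f(W,343.5,312.5,z);d=b-a; print(a,b,np.degrees(np.arctan2(d[1],d[0])),(f(W,341,282,z)))
a=f(W,338.5,246.5);
W=L("w4"); print("P same measure",f(W,400.5,285),)
S=params("scene");W=L("w5"); T=params("top")
print(tri([ray(S,293.1,154.8),ray(T,183.6,199.5),ray(W,341/1.5625,282/1.5625)]))
```

```text
[483.81396746 274.64843876  60.        ] [530.48457994 276.10619023  60.        ] 1.7890457404500912 [508.41403818 275.28617982  60.        ]
[482.29764649 276.1472193   70.        ] [527.3114219  277.55321965  70.        ] 1.789045740450071 [506.02439871 276.76232014  70.        ]
P same measure [ 443.50073846 -288.22988338   60.        ]
(array([505.92022381, 276.23596586,  67.22303643]), [np.float64(0.7496957878102214), np.float64(0.4332843099142586), np.float64(0.7598676612147297)])
```

```bash
python3 -m handwheel '[{"x":-0.002,"y":-0.053,"z":0,"ax":0,"ay":0,"az":0.005},{"x":-0.002,"y":-0.053,"z":0,"ax":0,"ay":0,"az":0.005},{"x":-0.002,"y":-0.053,"z":0,"ax":0,"ay":0,"az":0.005},{"x":-0.002,"y":-0.053,"z":0,"ax":0,"ay":0,"az":0.005},{"x":0,"y":0,"z":-0.1,"ax":0,"ay":0,"az":0},{"x":0,"y":0,"z":-0.1,"ax":0,"ay":0,"az":0},{"x":0,"y":0,"z":-0.05,"ax":0,"ay":0,"az":0},{"x":0,"y":0,"z":0,"ax":0,"ay":0,"az":0}]'
python3 -m handwheel '[{"x":0,"y":0,"z":-0.1,"ax":0,"ay":0,"az":0},{"x":0,"y":0,"z":-0.1,"ax":0,"ay":0,"az":0},{"x":0,"y":0,"z":-0.1,"ax":0,"ay":0,"az":0},{"x":0,"y":0,"z":-0.1,"ax":0,"ay":0,"az":0},{"x":0,"y":0,"z":-0.07,"ax":0,"ay":0,"az":0},{"x":0,"y":0,"z":-0.05,"ax":0,"ay":0,"az":0},{"x":0,"y":0,"z":-0.03,"ax":0,"ay":0,"az":0},{"x":0,"y":0,"z":0,"ax":0,"ay":0,"az":0}]'
python3 -m handwheel '[{"x":0,"y":0,"z":-0.02,"ax":0,"ay":0,"az":0},{"x":0,"y":0,"z":0,"ax":0,"ay":0,"az":0},{"x":0,"y":0,"z":0,"ax":0,"ay":0,"az":0},{"x":0,"y":0,"z":0,"ax":0,"ay":0,"az":0},{"x":0,"y":0,"z":0,"ax":0,"ay":0,"az":0},{"x":0,"y":0,"z":0,"ax":0,"ay":0,"az":0},{"x":0,"y":0,"z":0,"ax":0,"ay":0,"az":0},{"x":0,"y":0,"z":0,"ax":0,"ay":0,"az":0}]'
python3 look.py w6 "[507.5,275.5,60]"
```

```text
clock: 12.4
position: [507.0, 274.5, 148.5]
ee_rot: [-0.013, 1.0, -0.001, -0.001]
contact_force: [0.6, -0.5, 0.3]
gripper_width: 85.5
grasp_force: 0.0
clock: 13.2
position: [507.7, 275.6, 39.7]
ee_rot: [-0.014, 1.0, -0.0, -0.0]
contact_force: [0.8, 0.7, 0.2]
gripper_width: 85.5
grasp_force: 0.0
clock: 14.0
position: [507.7, 275.7, 36.0]
ee_rot: [-0.013, 1.0, 0.0, 0.0]
contact_force: [-0.6, -0.4, 0.2]
gripper_width: 85.2
grasp_force: 0.0
14.05 [507.7 275.7  35.9] [ 0.778  0.516 -0.34   0.    -0.715 -2.322] tool y yaw 91.55 z [ 0.  0. -1.]
cell proj x1.5625 [404.54251599 405.83343462]
```

View pics/w6.png

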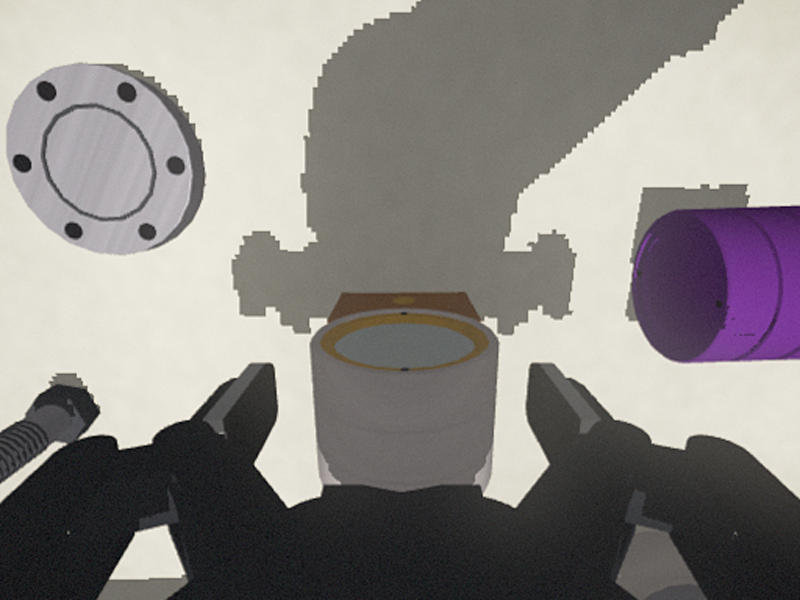

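Q (311–498, window centre (404,344)) lies square between the fingers, about 1 mm to the right of centre. Nudging, then gripping and lifting.

```bash
python3 -m handwheel '[{"x":0,"y":0.004,"z":0,"ax":0,"ay":0,"az":0},{"x":0,"y":0,"z":0,"ax":0,"ay":0,"az":0},{"x":0,"y":0,"z":0,"ax":0,"ay":0,"az":0},{"x":0,"y":0,"z":0,"ax":0,"ay":0,"az":0},{"x":0,"y":0,"z":0,"ax":0,"ay":0,"az":0},{"x":0,"y":0,"z":0,"ax":0,"ay":0,"az":0},{"x":0,"y":0,"z":0,"ax":0,"ay":0,"az":0},{"x":0,"y":0,"z":0,"ax":0,"ay":0,"az":0}]' -1
python3 -m handwheel '[{"x":0,"y":0,"z":0.03,"ax":0,"ay":0,"az":0},{"x":0,"y":0,"z":0.06,"ax":0,"ay":0,"az":0},{"x":0,"y":0,"z":0.09,"ax":0,"ay":0,"az":0},{"x":0,"y":0,"z":0.09,"ax":0,"ay":0,"az":0},{"x":0,"y":0,"z":0.06,"ax":0,"ay":0,"az":0},{"x":0,"y":0,"z":0.03,"ax":0,"ay":0,"az":0},{"x":0,"y":0,"z":0,"ax":0,"ay":0,"az":0},{"x":0,"y":0,"z":0,"ax":0,"ay":0,"az":0}]'
python3 -m handwheel '[{"x":0,"y":0,"z":0,"ax":0,"ay":0,"az":0},{"x":0,"y":0,"z":0,"ax":0,"ay":0,"az":0},{"x":0,"y":0,"z":0,"ax":0,"ay":0,"az":0},{"x":0,"y":0,"z":0,"ax":0,"ay":0,"az":0},{"x":0,"y":0,"z":0,"ax":0,"ay":0,"az":0},{"x":0,"y":0,"z":0,"ax":0,"ay":0,"az":0},{"x":0,"y":0,"z":0,"ax":0,"ay":0,"az":0},{"x":0,"y":0,"z":0,"ax":0,"ay":0,"az":0}]'
python3 - <<'E'
from h import *
z=np.load("w6.npz");W=(z["K"],z["t"],z["M"])
p=onz(W,404/1.5625,344/1.5625,60); a=np.radians(1.55); print("cell centre",p+22*np.array([np.cos(a),np.sin(a),0]))
E
```

```text
clock: 14.85
position: [507.8, 276.6, 36.3]
ee_rot: [-0.014, 1.0, 0.0, 0.0]
contact_force: [-1.0, 0.5, 5.3]
gripper_width: 54.6
grasp_force: 63.3
clock: 15.65
position: [507.0, 276.0, 107.1]
ee_rot: [-0.013, 1.0, -0.0, -0.001]
contact_force: [-0.6, 0.2, -4.6]
gripper_width: 54.4
grasp_force: 64.4
clock: 16.45
position: [507.7, 276.5, 107.9]
ee_rot: [-0.013, 1.0, 0.0, 0.0]
contact_force: [-0.5, 0.4, -5.5]
gripper_width: 54.4
grasp_force: 64.4
cell centre [508.74611402 275.31701607  60.        ]
```

Q weighs about 5.2 N, so it is the heavier one. Carrying it to before the lens: TCP target (598.4, 14.4, 181.2), yaw +2°.

```bash
python3 -m handwheel '[{"x":0,"y":-0.03,"z":0.06,"ax":0,"ay":0,"az":0.002},{"x":0,"y":-0.06,"z":0.1,"ax":0,"ay":0,"az":0.002},{"x":0,"y":-0.09,"z":0.1,"ax":0,"ay":0,"az":0.002},{"x":0,"y":-0.12,"z":0.07,"ax":0,"ay":0,"az":0.002},{"x":0.02,"y":-0.12,"z":0.03,"ax":0,"ay":0,"az":0.002},{"x":0.03,"y":-0.12,"z":0.006,"ax":0,"ay":0,"az":0.002},{"x":0.04,"y":-0.12,"z":0,"ax":0,"ay":0,"az":0.002},{"x":0.05,"y":-0.12,"z":0,"ax":0,"ay":0,"az":0.002}]'
python3 -m handwheel '[{"x":0.06,"y":-0.12,"z":0,"ax":0,"ay":0,"az":0.002},{"x":0.06,"y":-0.12,"z":0,"ax":0,"ay":0,"az":0.002},{"x":0.06,"y":-0.1,"z":0,"ax":0,"ay":0,"az":0.002},{"x":0.05,"y":-0.09,"z":0,"ax":0,"ay":0,"az":0},{"x":0.04,"y":-0.06,"z":0,"ax":0,"ay":0,"az":0},{"x":0.03,"y":-0.04,"z":0,"ax":0,"ay":0,"az":0},{"x":0.014,"y":0,"z":0,"ax":0,"ay":0,"az":0},{"x":0,"y":0,"z":0,"ax":0,"ay":0,"az":0}]'
python3 -m handwheel '[{"x":0,"y":0,"z":0,"ax":0,"ay":0,"az":0},{"x":0,"y":0,"z":0,"ax":0,"ay":0,"az":0},{"x":0,"y":0,"z":0,"ax":0,"ay":0,"az":0},{"x":0,"y":0,"z":0,"ax":0,"ay":0,"az":0},{"x":0,"y":0,"z":0,"ax":0,"ay":0,"az":0},{"x":0,"y":0,"z":0,"ax":0,"ay":0,"az":0},{"x":0,"y":0,"z":0,"ax":0,"ay":0,"az":0},{"x":0,"y":0,"z":0,"ax":0,"ay":0,"az":0}]'
python3 - <<'E'
from h import *
s=arm.read_state(); m=R.from_quat(s["ee_rot"]).as_matrix()
print(s["position"],np.degrees(np.arctan2(m[1,1],m[0,1])))
im=arm.get_image("scene")[...,::-1];tp=arm.get_image("top")[...,::-1]
cv2.imwrite("pics/f_scene.png",im);cv2.imwrite("pics/f_top.png",tp)
print("exp cell scene",proj(params("scene"),[599.4,14.4,205]),"top",proj(params("top"),[599.4,14.4,205]))
a=cv2.resize(im[150:300,200:400],(800,600),interpolation=cv2.INTER_CUBIC)
cv2.imwrite("pics/f1.png",a)
# ring mask change
g0=cv2.imread("pics/scene0.png").astype(int);print("ring diff",np.abs(g0-im).max(2)[195:250,315:326].mean())
t0=cv2.imread("pics/top0.png").astype(int);print(np.abs(t0-tp).max(2)[118:142,190:282].mean())
E
```

```text
clock: 17.25
position: [535.5, 119.1, 182.4]
ee_rot: [-0.026, 1.0, 0.0, 0.001]
contact_force: [0.5, 0.7, -5.9]
gripper_width: 54.7
grasp_force: 64.8
clock: 18.05
position: [598.6, 14.8, 181.1]
ee_rot: [-0.031, 1.0, 0.0, -0.0]
contact_force: [0.6, -0.5, -6.2]
gripper_width: 54.7
grasp_force: 64.9
clock: 18.85
position: [598.5, 14.4, 181.1]
ee_rot: [-0.031, 1.0, -0.0, -0.0]
contact_force: [0.1, 0.2, -6.2]
gripper_width: 54.6
grasp_force: 64.9
[598.45177926  14.43915383 181.1069628 ] 93.52486080074983
exp cell scene [265.00536121 200.13586447] top [266.61315637 162.81661371]
ring diff 8.576859504132232
16.144927536231883
```

View pics/f1.png

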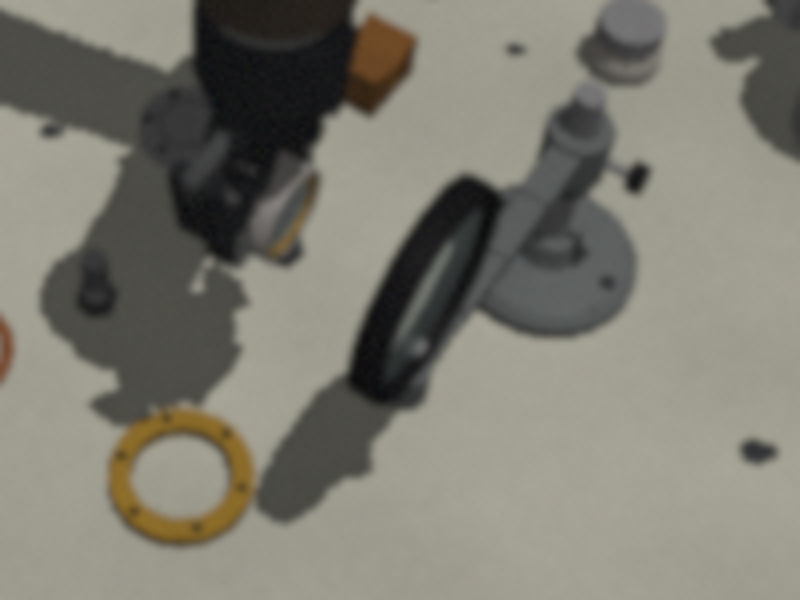

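The heavier cell hangs level in the gripper with its glass window at crop (297,215) facing the lens ring. The magnifier, bolts and bezel are in place. One numeric check.

Run:
```python
from h import *
S=params("scene"); a=.0615; ax=np.array([np.cos(a),np.sin(a),0])
c=np.array([599.4,14.4,205])
print("window exp",proj(S,c+22*ax),"seen",200+297.5/4-.5,150+215.5/4-.5)
for z in(195,215): print(z,proj(S,c+22*ax+[0,0,z-205]))
g0=cv2.imread("pics/scene0.png").max(2);g1=cv2.imread("pics/f_scene.png").max(2)
for g in(g0,g1):
    m=(g[190:255,285:330]<52).astype(np.uint8);k,l,st,ce=cv2.connectedComponentsWithStats(m);i=1+np.argmax(st[1:,4]);print(st[i],ce[i])
print(arm.read_state()["clock"])
```

```text
window exp [273.79071091 204.9959159 ] seen 273.875 203.375
195 [273.51680222 207.85324559]
215 [274.06929833 202.08977918]
[  2   5  39  57 879] [20.44141069 32.67463026]
[  2   5  39  56 796] [20.03894472 32.5678392 ]
18.95
```

```bash
python3 -c "
from bench import arm
print(arm.job_done())"
```

```text
the job is handed in; nothing more can be done
None
```

I handed the job in with the heavier cell (about 0.55 kg) held still about 100 mm in front of the magnifier lens, square and centred to within a few millimetres. The lighter cell (about 0.26 kg) is back in its own cradle. The magnifier stayed in place and I saw nothing knocked. The judging result was not shown.

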